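# Line up the honey, salt and pepper on the board

### The job

On the dark wooden board, stand the honey jar midway between the red tin and the big spotted canister, the salt shaker midway between the honey jar and the red tin, and the pepper mill midway between the honey jar and the spotted canister, so that they stand upright in one straight, evenly spaced row along the middle of the board. Put the small grey canister centrally on top of the spotted canister. Leave the garlic and the coffee cup where they are.

Things in the scene. Friction and masses are not known exactly. Their poses are not given: they have to be found in the camera images.
- board: Long flat dark wooden board lying on the worktop, fixed, 500 mm long, 110 mm wide, 12 mm thick. Origin at the centre of its underside; its y axis runs along its length, its x axis across its width, z up. The tin and the spotted canister stand at its ends, so that a row of five along its middle is spaced 95 mm from centre to centre.
- red_tin: Closed food tin with a red label and a bare metal top, round, 75 mm across, 110 mm tall, fixed on the middle line of the board, 190 mm from the board's centre, at the one end or the other. Origin at the centre of its underside.
- canister_spotted: Big off-white canister with dark spots and a flat wooden lid, round, 95 mm across (lid 91 mm), 81 mm tall, fixed on the middle line of the board, 190 mm from the board's centre, at the other end. Origin at the centre of its underside, so its lid's flat top is 81 mm above it.
- canister_small: Small plain grey-green canister with a wooden lid, loose, round, 67 mm across and 67 mm tall; its lid is fixed and, seen from above, plainly smaller than that of the spotted canister. Origin at the centre of its underside, z up. It goes on top of the spotted canister.
- honey_jar: Glass honey jar with a round grey lid (66 mm across), loose, body about 65 mm across along its x axis and 72 mm along its y axis, 102 mm tall, about 0.5 kg; at the start its x axis points away from the robot to within 25 degrees. Origin at the centre of its underside, z up.
- salt_shaker: Glass salt shaker with a light-grey domed cap, loose, round, 44 mm across up to about 74 mm high, the cap 34 mm across, 90 mm tall. Origin at the centre of its underside, z up.
- pepper_mill: Dark-brown wooden pepper mill, loose, round, 58 mm across at its widest, 170 mm tall: waisted body below, round head about 49 mm across from 123 to 159 mm up (it does not turn), small metal knob on top. Origin at the centre of its underside, z up.
- garlic: Pinkish-white garlic bulb, loose, 56 mm across and tall, standing among the things; it stays where it is. Origin at the centre of its underside.
- espresso_cup: White coffee cup with pale spots and a handle, loose, 65 x 90 x 56 mm, standing among the things; it stays where it is. Origin at its underside.

How it is judged (in metres and radians):
At the end, for the whole second after the job is handed in: Upright, at rest on the board, within 15 mm of its middle line: honey jar within 15 mm of mid-length; salt 80-110 mm from tin, pepper 80-110 mm from spotted (centres). Small canister upright on spotted one, centred to 12 mm. Garlic, cup moved under 20 mm (x of honey_jar in the frame of board between -0.015 and 0.015 m and z of honey_jar in the frame of board between 0.007 and 0.017 m and x of salt_shaker in the frame of board between -0.015 and 0.015 m and z of salt_shaker in the frame of board between 0.007 and 0.017 m and x of pepper_mill in the frame of board between -0.015 and 0.015 m and z of pepper_mill in the frame of board between 0.007 and 0.017 m and y of honey_jar in the frame of board between -0.015 and 0.015 m and horizontal distance between salt_shaker and red_tin between 0.08 and 0.11 m and horizontal distance between pepper_mill and canister_spotted between 0.08 and 0.11 m and horizontal distance between canister_small and canister_spotted below 0.012 m and z of canister_small in the frame of canister_spotted between 0.076 and 0.086 m and angle between each of honey_jar, salt_shaker, pepper_mill, canister_small's own z axis and vertical below 0.1 rad and linear speed of each of honey_jar, salt_shaker, pepper_mill, canister_small below 0.02 m/s and distance of each of garlic, espresso_cup from where it was at the start of the episode below 0.02 m); the robot touches nothing.
It fails at once if the garlic or the coffee cup is moved from its place by more than 20 mm (distance of any of garlic, espresso_cup from where it was at the start of the episode above 0.02 m).
It also fails if it takes over 109 s, if anything falls off the work surface, if the arm or the gripper's body presses on something with over 40 N, if the wrist force passes 120 N, or if a joint passes its speed limit or range.

### The arm

A 6-joint arm with a two-finger parallel gripper is mounted at the origin on a cart in front of the work surface, level with it; the furniture and walls round the work are solid. World frame = base frame: x ahead of the robot, y to its left, z up, the work surface at z = 0. Lengths are in m, angles in degrees, forces in N, time in s.
With the tool pointing down it reaches from about 0.325 to 0.85 m from the base axis. Payload 15.5 kg.
Tool frame: the origin (TCP) lies at the very end of the fingers, on their centre line; the grasp point (between the pads) lies arm.grip_depth behind it (arm.grip_depth is the distance from the TCP to the grasp point, in m); z points along the fingers, y is the line along which they close (so a half turn about z gives the same grasp; the last joint's range is limited). The gripper opens to 91 mm and grips with 3 to 60 N. Pads are 32 mm wide; open, the fingers measure 118 mm over their backs; the gripper's body (76 mm by 178 mm) begins 60 mm behind the grasp point.
Start: joints at [69.987, 28.281, 77.091, -0, 74.628, -5.472], TCP at [0.157, 0.605, 0.214] pointing down, gripper open.
Joint ranges: [-166.48, 166.48], [-47.26, 123.95], [12.59, 153.08], [-70.14, 250.14], [6.76, 159.57], [-176.63, 176.63]. Speed limits (degrees/s): [108.29, 108.29, 147.25, 172.46, 172.46, 172.46].

### API

Orientations are given as a 3x3 rotation matrix whose columns are the frame's x, y, z axes.
In Python, from rig import arm gives the robot as it stands. Calls block until the motion is done:
- arm.move_to(position, orientation): joint-space move of the TCP to a pose.
- arm.move_l(position, orientation=None, feed=0.15): straight line of the TCP; orientation=None keeps the orientation; feed is the mean speed in m/s.
- arm.move_joints(angles): joint-space move.
- arm.grip(opening): finger opening in m; the grip force is fixed at half the most; returns when the fingers have stopped.
- arm.sleep(seconds).
- arm.solve_ik(position, orientation): joint angles nearest the present ones, or None.
- arm.snapshot(name): name is "scene" or "side" or "wrist"; returns the picture (384x512x3 uint8, red, green, blue); there is no depth.
- arm.get_calibration(name): a dict with "intrinsics" (3x3 intrinsics, pixels), "k1" (the pictures are not rectified: a ray, as slopes to the right and down, at radius r is drawn at 1 + k1 r^2 times it, then the intrinsics apply), "cam_to_world" (4x4, takes a point from camera to world coordinates). Camera axes: x right, y down, z forward; pixel columns grow to the right and rows downward; lengths in m; the calibration is good to about 2 mm. A picture is of the moment at which its call begins: read the wrist's pose just before it. get_calibration takes no time and is no camera call; for the wrist camera it gives the pose at the moment of the call.
A pose or a line that the arm cannot do raises arm.Unreachable and nothing moves.
- arm.sign_off(): hands the job in; it is judged then, once.
Readings, each from a call of its own:
- arm.current_t(): time.
- arm.current_joint_positions(): joint angles.
- arm.current_dq(): joint speeds.
- arm.current_tau(): joint torques, N m.
- arm.current_ee_pos(): TCP position.
- arm.current_tool_rot(): TCP orientation.
- arm.current_force(): force on the tool from outside, world axes, zero at the start.
- arm.current_torque(): the same for the moment, N m.
- arm.current_width(): finger opening in m.
- arm.current_grasp_force(): force on a finger pad.
Only numpy, scipy, OpenCV 4.12 (cv2) and the standard library are available. Lean on these libraries where they do the work, as an engineer would, in place of code of your own. Each camera call takes 0.05 s, during which the arm holds its last target. There are 200 camera calls.

## Working session

There is one attempt and no reset: what is moved stays moved. The work goes in short steps, each a Python script; the robot and the scene stay as the last script left them, time stands still between calls to the robot, and variables do not carry over. Pictures are saved under pics/ and viewed, at most 14 in all, crops included, and the job is handed in when it is done.

```bash
ls; mkdir -p pics
python3 - <<'E'
from rig import arm
import cv2
for n in ("scene","side","wrist"):
    c=arm.get_calibration(n); print(n,c["intrinsics"].round(1).tolist() if hasattr(c["intrinsics"],'round') else c["intrinsics"],c["k1"]); print(c["cam_to_world"])
    im=arm.snapshot(n); cv2.imwrite(f"pics/{n}0.png",im[...,::-1])
print(arm.grip_depth,arm.current_t(),arm.current_tool_rot())
E
```

```text
pics
scene [[472.4, 0.0, 253.8], [0.0, 472.4, 186.3], [0.0, 0.0, 1.0]] -0.16017008482159606
[[ 0.19055458 -0.78052076  0.59537912 -0.29218076]
 [-0.98159885 -0.15912914  0.10555386 -0.25097632]
 [ 0.01235518 -0.60453723 -0.79648107  1.16419204]
 [ 0.          0.          0.          1.        ]]
side [[492.7, 0.0, 260.2], [0.0, 492.7, 189.8], [0.0, 0.0, 1.0]] -0.03476295801162836
[[-0.99122654  0.11497261 -0.06520159  0.58979465]
 [ 0.13201356  0.88547403 -0.44554256  0.46045373]
 [ 0.00650912 -0.4502411  -0.8928833   1.15574259]
 [ 0.          0.          0.          1.        ]]
wrist [[334.7, 0.0, 251.6], [0.0, 334.7, 190.1], [0.0, 0.0, 1.0]] -0.08870632659238942
[[ 0.25100519  0.93232352  0.26032528  0.0832456 ]
 [ 0.9679849  -0.24140382 -0.06877077  0.62267356]
 [-0.00127309  0.26925277 -0.9630687   0.38334992]
 [ 0.          0.          0.          1.        ]]
0.0188 0.15 [[-9.67969680e-01  2.51066917e-01 -3.20204440e-04]
 [ 2.51067107e-01  9.67969273e-01 -8.91138023e-04]
 [ 8.62127830e-05 -9.42987389e-04 -9.99999552e-01]]
```

View pics/scene0.png

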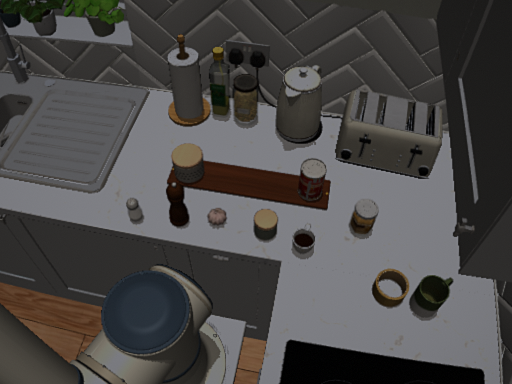

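View pics/side0.png

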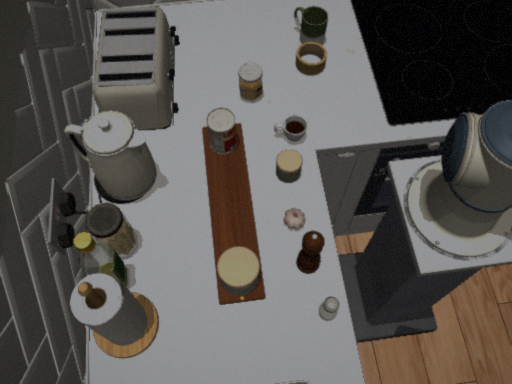

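```bash
cat > h.py <<'E'
import numpy as np, cv2
from rig import arm
def ray(cal,uv):
    n=cv2.undistortPoints(np.array([[uv]],float),np.array(cal["intrinsics"],float),np.array([cal["k1"],0,0,0.]))[0,0]
    T=np.array(cal["cam_to_world"]); return T[:3,3],T[:3,:3]@np.array([n[0],n[1],1])
def onz(cal,uv,z):
    o,d=ray(cal,uv); return (o+d*(z-o[2])/d[2])
def proj(cal,P):
    T=np.linalg.inv(np.array(cal["cam_to_world"])); 
    return cv2.projectPoints(np.array([P],float),cv2.Rodrigues(T[:3,:3])[0],T[:3,3],np.array(cal["intrinsics"],float),np.array([cal["k1"],0,0,0.]))[0][0,0]
E
python3 - <<'E'
from h import *
S=arm.get_calibration("scene"); D=arm.get_calibration("side")
for n,a,b,z in [("honey",(365,208),(250,72),.102),("small",(265.5,216),(289,160),.067),("salt",(132,202),(331,300),.085),("pepper",(176,190),(313,240),.15),("garlic",(217,215),(294,217),.03),("cup",(303,240),(294,127),.05),("tin",(313,168),(221,120),.122),("spot",(188,156),(239,267),.093)]:
    print(n,onz(S,a,z)[:2].round(3),onz(D,b,z)[:2].round(3))
im=cv2.imread("pics/side0.png"); hs=cv2.cvtColor(im,cv2.COLOR_BGR2HSV)
b=im.astype(int); m=((b[...,2]-b[...,0]>20)&(b[...,2]<130)&(b[...,2]>30)).astype(np.uint8)*255
m[:110]=0;m[310:]=0;m[:,:195]=0;m[:,275:]=0
m=cv2.morphologyEx(m,cv2.MORPH_OPEN,np.ones((3,3)))
cs=max(cv2.findContours(m,0,2)[0],key=cv2.contourArea); print(cv2.minAreaRect(cs),cv2.boxPoints(cv2.minAreaRect(cs)))
for p in cv2.boxPoints(cv2.minAreaRect(cs)): print(onz(D,p,.012).round(3))
c=im[55:325,190:350]; c=cv2.rotate(c,cv2.ROTATE_90_CLOCKWISE); c=cv2.resize(c,None,fx=2.9,fy=2.9,interpolation=cv2.INTER_CUBIC)
c=np.clip(c*1.3,0,255).astype(np.uint8)
cv2.imwrite("pics/sidecrop.png",c)
E
```

```text
honey [ 0.489 -0.426] [ 0.493 -0.426]
small [ 0.432 -0.157] [ 0.426 -0.158]
salt [0.391 0.218] [0.393 0.215]
pepper [0.412 0.086] [0.419 0.095]
garlic [ 0.432 -0.016] [ 0.434 -0.015]
cup [ 0.386 -0.271] [ 0.394 -0.267]
tin [ 0.585 -0.267] [ 0.587 -0.264]
spot [0.581 0.106] [0.585 0.116]
((230.5252685546875, 193.09432983398438), (136.6840362548828, 44.37334442138672), 84.47245788574219) [[201.85878  127.207214]
 [246.02577  122.93298 ]
 [259.19177  258.98145 ]
 [215.02477  263.25568 ]]
[ 0.641 -0.324  0.012]
[ 0.518 -0.323  0.012]
[0.534 0.076 0.012]
[0.641 0.073 0.012]
```

View pics/sidecrop.png

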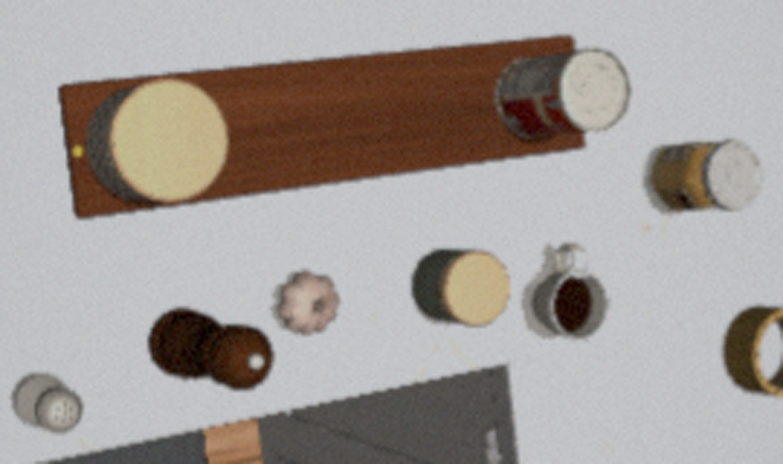

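Run:
```python
from h import *
D=arm.get_calibration("side"); S=arm.get_calibration("scene")
f=lambda X,Y:(190+Y/2.9-.5,325-X/2.9-.5)
for n,X,Y,z in [("c1",62,86,.012),("c2",573,38,.012),("c3",584,147,.012),("c4",78,216,.012),("spot",168,141,.093),("tin",594,89,.122),("honey",733,175,.102),("small",476,288,.067),("pepperknob",256,361,.168),("salt",58,409,.082)]:
    p=onz(D,f(X,Y),z); print(n,p.round(4), "scene px",proj(S,p).round(1))
im=cv2.imread("pics/scene0.png")
c=cv2.resize(im[130:265,110:385],None,fx=2.9,fy=2.9,interpolation=cv2.INTER_CUBIC)
cv2.imwrite("pics/scenecrop.png",np.clip(c*1.3,0,255).astype(np.uint8))
```

```text
c1 [0.6404 0.1709 0.012 ] scene px [176.2 155.7]
c2 [ 0.6393 -0.3248  0.012 ] scene px [329.6 180.2]
c3 [ 0.5343 -0.324   0.012 ] scene px [326.  207.4]
c4 [0.535  0.1716 0.012 ] scene px [166.2 181. ]
spot [0.5868 0.1148 0.093 ] scene px [185.7 154.1]
tin [ 0.5886 -0.2655  0.122 ] scene px [312.8 167.1]
honey [ 0.4933 -0.4268  0.102 ] scene px [365.5 206.8]
small [ 0.4268 -0.1568  0.067 ] scene px [265.  217.6]
pepperknob [0.418  0.0931 0.168 ] scene px [173.2 183.7]
salt [0.3958 0.2236 0.082 ] scene px [130.8 201. ]
```

View pics/scenecrop.png

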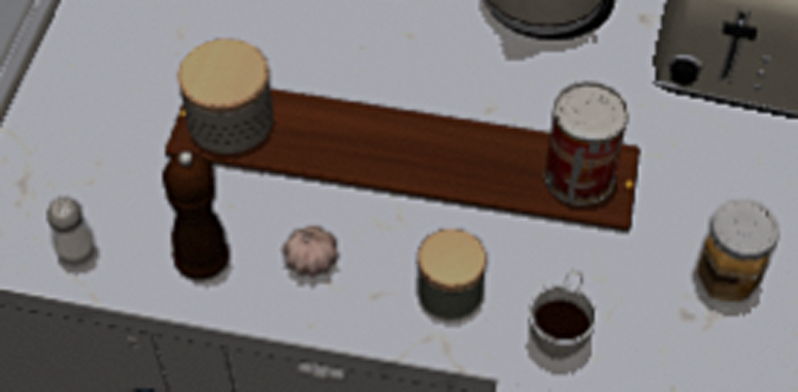

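```bash
cat >> h.py <<'E'
RA=np.array([[0,1,0],[1,0,0],[0,0,-1.]]); RB=np.array([[0,-1,0],[-1,0,0],[0,0,-1.]])
C=np.array([.586,-.077])           # board centre; its axis runs along world y
OBJ=dict(small=[.4255,-.1585],honey=[.492,-.428],salt=[.3945,.222],pepper=[.417,.0915])
GRASP=dict(small=.025,honey=.035,salt=.030,pepper=.122)   # TCP height above underside
DEST=dict(small=(.585,.113,.093),honey=(.586,-.077,.012),salt=(.586,-.172,.012),pepper=(.586,.018,.012))
def pic(n,cam="wrist"):
    cal=arm.get_calibration(cam); im=arm.snapshot(cam); cv2.imwrite(f"pics/{n}.png",np.clip(im[...,::-1]*1.4,0,255).astype(np.uint8)); return cal,im
E
python3 - <<'E'
from h import *
for R in (RA,RB):
    for x,y in list(OBJ.values())+[d[:2] for d in DEST.values()]:
        for z in (.03,.3): 
            q=arm.solve_ik([x,y,z],R); print(None if q is None else np.round(q).astype(int),end=' ')
    print()
arm.move_to([*OBJ["small"],.25],RA if 0 else (RA if arm.solve_ik([*OBJ["small"],.25],RA) is not None else RB))
cal,im=pic("w1"); print(arm.current_t(),arm.current_joint_positions(),arm.current_tool_rot().round(2).tolist())
print("expected lid px",proj(cal,[*OBJ["small"],.067]),"board c",proj(cal,[*C,.012]))
E
```

```text
[-28  32 112   0  36 -28] [-28   9  92   0  78 -28] [-46  42  83   0  55 -46] [-46  27  66   0  87 -46] [ 22  32 112   0  36  22] [22  9 92  0 78 22] [  4  31 115   0  34   4] [ 4  7 95  0 78  4] [ 5 39 91  0 50  5] [ 5 22 74  0 84  5] [-13  39  92   0  49 -13] [-13  22  75   0  84 -13] [-22  40  89   0  51 -22] [-22  23  72   0  85 -22] [-4 38 93  0 49 -4] [-4 21 75  0 83 -4] 
[-28  32 112   0  36 152] [-28   9  92   0  78 152] [-46  42  83   0  55 134] [-46  27  66   0  87 134] [  22   32  112    0   36 -158] [  22    9   92    0   78 -158] [   4   31  115    0   34 -176] [   4    7   95    0   78 -176] [   5   39   91    0   50 -175] [   5   22   74    0   84 -175] [-13  39  92   0  49 167] [-13  22  75   0  84 167] [-22  40  89   0  51 158] [-22  23  72   0  85 158] [ -4  38  93   0  49 176] [ -4  21  75   0  83 176] 
3.05 [-2.79131153e+01  1.21572130e+01  9.69766784e+01  4.30031684e-03
  7.08705430e+01 -2.79695708e+01] [[-0.0, 1.0, -0.0], [1.0, 0.0, 0.0], [0.0, -0.0, -1.0]]
expected lid px [251.29663798 169.15811963] board c [385.50358126  93.3907257 ]
```

View pics/w1.png

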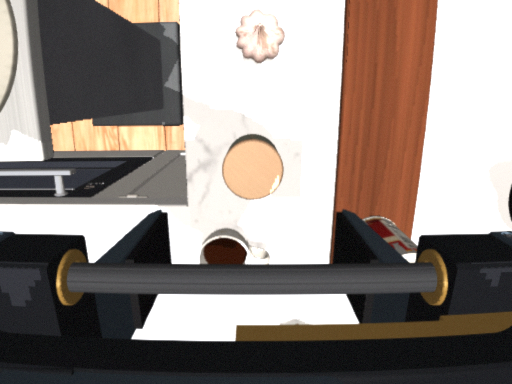

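```bash
sed -i 's/C=np.array(\[.586/C=np.array([.5875/; s/small=(.585,/small=(.5865,/; s/(.586,/(.5875,/g' h.py
cat >> h.py <<'E'
def up(z=.30,feed=.3):
    p=arm.current_ee_pos(); arm.move_l([p[0],p[1],z],feed=feed)
def pick(n):
    x,y=OBJ[n]; g=GRASP[n]
    arm.move_l([x,y,g+.002],RA,feed=.2); arm.grip(0.0); w=arm.current_width(); f=arm.current_grasp_force(); up()
    print(n,"width",round(w,4),"force",np.round(f,1),"after lift",round(arm.current_width(),4),"t",arm.current_t())
def place(n,dx=0,dy=0):
    x,y,z=DEST[n]; x+=dx;y+=dy; zt=z+GRASP[n]+.002
    arm.move_l([x,y,.30],RA,feed=.3); arm.move_l([x,y,zt+.03],feed=.2); arm.move_l([x,y,zt+.001],feed=.04)
    print("F",arm.current_force().round(1)); w=arm.current_width(); arm.grip(min(w+.022,.09)); arm.sleep(.2); up(); print("t",arm.current_t())
E
python3 - <<'E'
from h import *
pick("small"); x,y,z=DEST["small"]
arm.move_l([x,y+.0,.30],RA,feed=.3)
cal,im=pic("w2"); print("exp spot lid",proj(cal,[x,y,z]),"board c",proj(cal,[*C,.012]),arm.current_ee_pos())
E
```

```text
small width 0.0652 force 30.0 after lift 0.065 t 5.8917
exp spot lid [252.22941481 163.45908178] board c [252.79438478 275.12404831] [0.58588982 0.11177213 0.29993385]
```

View pics/w2.png

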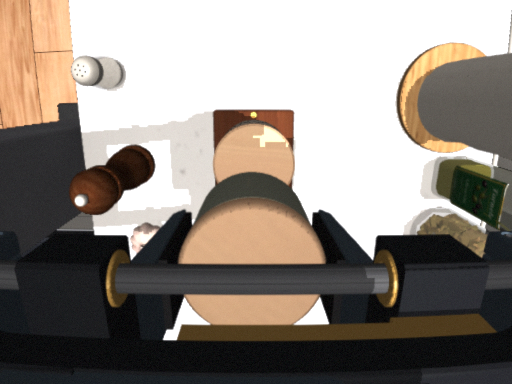

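Run:
```python
from h import *
place("small",dx=.0005)
arm.move_l([*OBJ["honey"],.30],RA,feed=.35)
cal,im=pic("w3"); print("exp honey lid",proj(cal,[*OBJ["honey"],.102]),arm.current_t())
```

```text
F [-0.4 -0.2 -2.6]
t 10.65
exp honey lid [251.15215427 167.17277723] 12.4167
```

View pics/w3.png

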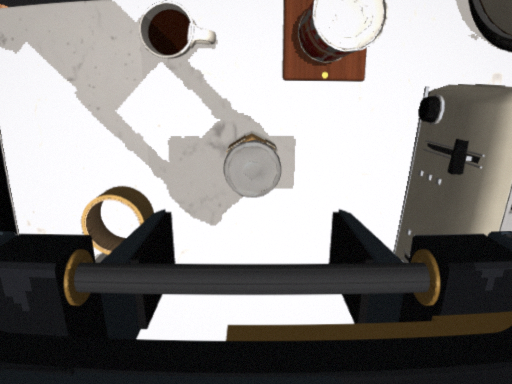

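Run:
```python
from h import *
pick("honey")
arm.move_l([.45,-.15,.30],RA,feed=.3)
cal,im=pic("w4"); print(arm.current_width())
```

```text
honey width 0.0641 force 30.0 after lift 0.064 t 15.4083
0.06399960717484807
```

View pics/w4.png

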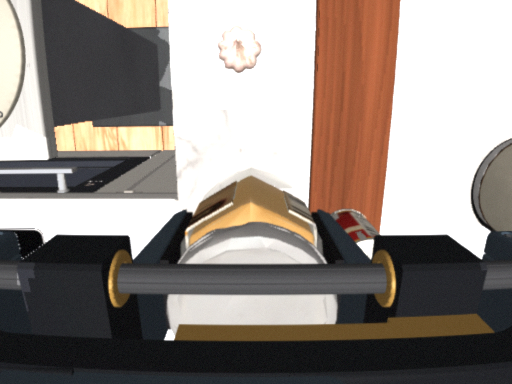

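Run:
```python
from h import *
place("honey")
arm.move_l([*OBJ["salt"],.30],RA,feed=.35)
cal,im=pic("w5"); print("exp salt cap",proj(cal,[*OBJ["salt"],.085]),"pepper knob",proj(cal,[*OBJ["pepper"],.168]),arm.current_t())
```

```text
F [-0.4  0.4 -6.3]
t 21.0667
exp salt cap [251.30487627 162.45814735] pepper knob [272.91915262 301.09269465] 22.2917
```

View pics/w5.png

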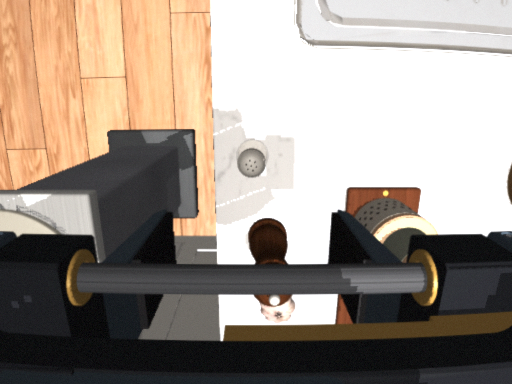

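```bash
sed -i 's/salt=.030/salt=.042/' h.py
python3 - <<'E'
from h import *
pick("salt"); place("salt")
arm.move_l([.44,-.172,.36],RA,feed=.35)
arm.move_l([*OBJ["pepper"],.36],RA,feed=.35)
cal,im=pic("w6"); print("exp knob",proj(cal,[*OBJ["pepper"],.168]),arm.current_t())
pic("s6","side")
E
```

```text
salt width 0.0363 force 29.6 after lift 0.0365 t 25.5417
F [-0.3  0.4 -1. ]
t 30.9333
exp knob [251.49926059 166.65165333] 32.575
```

View pics/w6.png

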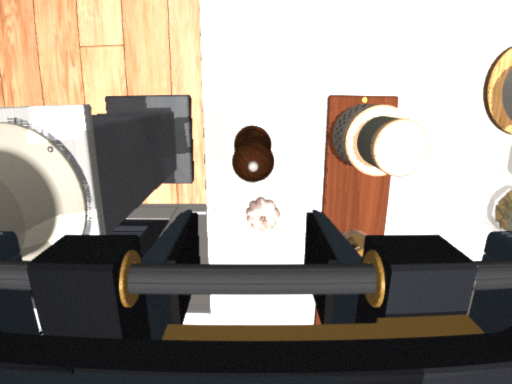

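```bash
python3 - <<'E'
from h import *
pick("pepper"); pic("s7","side")
E
python3 -c "
import cv2
c=cv2.resize(cv2.imread('pics/s7.png')[90:330,180:360],None,fx=2.4,fy=2.4,interpolation=cv2.INTER_CUBIC);cv2.imwrite('pics/s7c.png',c)"
```

```text
pepper width 0.0473 force 30.0 after lift 0.0472 t 35.0333
```

View pics/s7c.png

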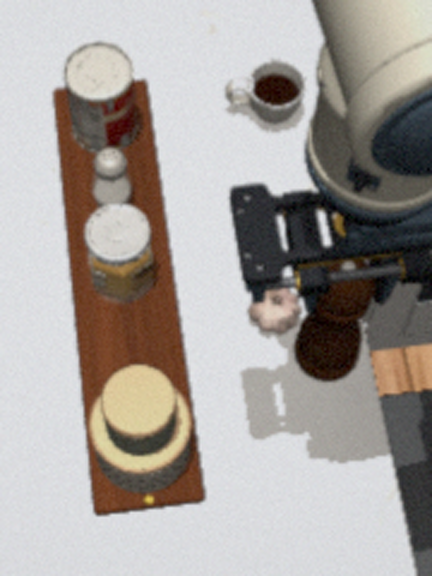

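Run:
```python
from h import *
place("pepper"); arm.move_l([.40,.05,.36],RA,feed=.3); arm.sleep(.5)
cal,im=pic("s8","side"); pic("c8","scene"); print(arm.current_t())
for n,p in dict(small=(.588,.114,.16),honey=(.5875,-.077,.114),salt=(.5875,-.172,.1),pepper=(.5875,.018,.18)).items(): print(n,proj(cal,p).round(1),((proj(cal,p)-[185,90])*2.6).round(0))
a=cv2.imread('pics/s8.png')[90:315,185:290]; a=cv2.resize(a,None,fx=2.6,fy=2.6,interpolation=cv2.INTER_CUBIC)
b=cv2.imread('pics/c8.png')[120:240,150:350]; b=cv2.resize(b,None,fx=2.6,fy=2.6,interpolation=cv2.INTER_CUBIC)
o=np.zeros((585,800,3),np.uint8); o[:a.shape[0],:a.shape[1]]=a; o[:b.shape[0],275:275+b.shape[1]]=b; cv2.imwrite('pics/fin.png',o)
```

```text
F [-0.1 -0.2 -1.9]
t 38.9667
40.3833
small [236.4 256.5] [134. 433.]
honey [228.5 186.8] [113. 252.]
salt [224.8 155.6] [104. 171.]
pepper [231.4 211.6] [121. 316.]
```

View pics/fin.png

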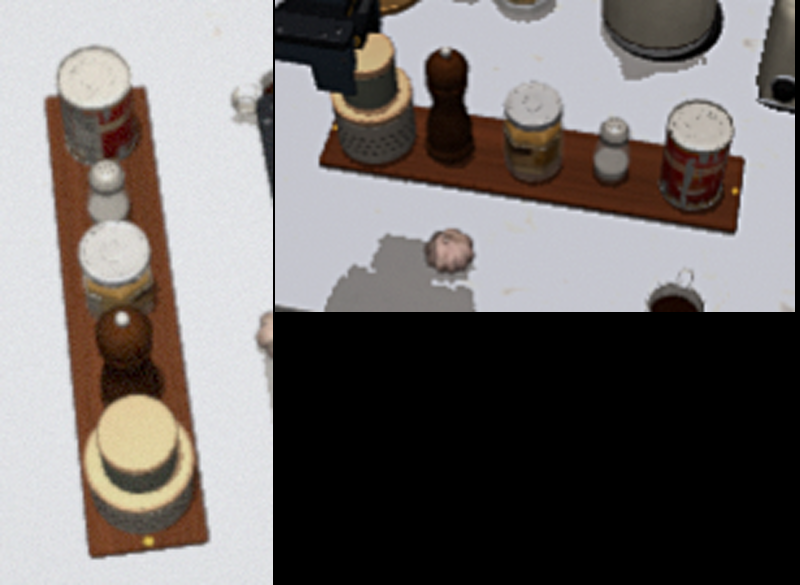

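```bash
python3 -c "
from rig import arm
print(arm.sign_off())"
```

```text
the job is handed in; nothing more can be done
None
```

I handed the job in after about 40 s of the 109 s allowed. In the final pictures the salt shaker, honey jar and pepper mill stand upright in an even row along the board, and the small canister sits centred on the spotted one. The garlic and cup look untouched, though sign-off returned no verdict.

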